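Make room in the tin rack

TASK

The tin on the lazy Susan belongs in the middle of the row in the rack, two tins on either side. Slide the tins in the rack apart, without lifting them out or tipping any, to make room between the two middle ones, then set the tin upright into the gap, keeping hold of it until it stands on the rack floor. Leave the jar standing on the lazy Susan and do not disturb the other things.

Things in the scene. Friction and masses are not known exactly. Their poses are not given: they have to be found in the camera images.
- rack: Low wooden rack for tins, fixed to the worktop, 84 mm deep (its x), 328 mm long (its y). Origin: centre of its underside, z up, y along the row (at yaw 0, +y is to the robot's left). Floor 8 mm above the worktop; end cheeks 8 mm thick, 40 mm high, 312 mm between them. The four 57 mm tins leave 82 mm free, at one end or shared by both; they slide on the floor. Five leave 24 mm.
- rack_floor (a point): Centre of the rack's floor, 8 mm above the worktop, midway between the cheeks and rails; axes as the rack's. A steel rail of 6 mm diameter runs along the front and the back of the rack, centred 37 mm either side of this point and 16 mm above the worktop (top at 19 mm), so the tins' channel is 68 mm wide.
- tin_l2: Row tin at the rack's +y end, upright on the rack floor, neighbours about 1 mm apart at the start. Round food tin with straight sides, 57 mm diameter, 72 mm tall, about 0.18 kg. Origin at the centre of its underside, z up; its yaw means nothing.
- tin_l1: Row tin, second from the rack's +y end (one of the two middle ones), upright on the rack floor, neighbours about 1 mm apart at the start. Round food tin with straight sides, 57 mm diameter, 72 mm tall, about 0.18 kg. Origin at the centre of its underside, z up; its yaw means nothing.
- tin_r1: Row tin, third from the rack's +y end (the other middle one), upright on the rack floor, neighbours about 1 mm apart at the start. Round food tin with straight sides, 57 mm diameter, 72 mm tall, about 0.18 kg. Origin at the centre of its underside, z up; its yaw means nothing.
- tin_r2: Row tin at the rack's -y end, upright on the rack floor, neighbours about 1 mm apart at the start. Round food tin with straight sides, 57 mm diameter, 72 mm tall, about 0.18 kg. Origin at the centre of its underside, z up; its yaw means nothing.
- new_tin: The tin standing off-centre on the lazy Susan, of the same kind as those in the row. Round food tin with straight sides, 57 mm diameter, 72 mm tall, about 0.18 kg. Origin at the centre of its underside, z up; its yaw means nothing.
- lazy_susan: Lazy Susan: a wooden disc of 210 mm diameter whose top is 28 mm above the worktop, spinning freely and without a stop about the vertical through this body's origin, on a fixed black foot. Origin at the centre of the foot's underside, on the worktop.
- honey: Screw-lid jar also standing on the lazy Susan, across from the tin: 71 mm diameter, 110 mm tall, 0.45 kg. It stays there. Origin at the centre of its underside.
- mug: Bystander: two-tone mug, 78 mm wide without its handle, 101 mm tall, behind the work. Origin under its centre.
- cruet: Bystander: glass cruet with a stopper, 75 mm wide, 107 mm tall, behind the work. Origin under its centre.
- timer: Bystander: round kitchen timer, 62 mm wide, 43 mm tall, behind the work. Origin under its centre.

How it is judged:
By the outcome, as a careful person would: the job done as asked, in the order asked, and still so for the second after the job is handed in, with the robot touching nothing.
It also fails if it takes over 64 s, if anything falls off the work surface, if the arm or the gripper's body presses on something with over 40 N, if the wrist force passes 120 N, or if a joint passes its speed limit or range.

ROBOT

A 6-joint arm with a two-finger parallel gripper is mounted at the origin on a cart in front of the work surface, level with it; the furniture and walls round the work are solid. World frame = base frame: x ahead of the robot, y to its left, z up, the work surface at z = 0. Lengths are in m, angles in rad, forces in N, time in s.
With the tool pointing down it reaches from about 0.35 to 0.85 m from the base axis. Payload 8.1 kg.
Tool frame: the origin (TCP) lies midway between the tips of the shut fingers; the grasp point (between the pads) lies arm.grip_point_offset behind it (arm.grip_point_offset is the distance from the TCP to the grasp point, in m); x points along the fingers, y is the direction in which the jaws open and shut, and the axes are right-handed (so a half turn about x gives the same grasp; the last joint's range is limited). The gripper opens to 93 mm and grips with 3 to 60 N. Pads are 15 mm wide; open, the fingers measure 128 mm over their backs; the gripper's body (75 mm by 188 mm) begins 65 mm behind the grasp point.
Start: joints at [-1.238, 0.13, 1.488, -0, 1.523, -0.085], TCP at [0.243, -0.548, 0.219] pointing down, gripper open.
Joint ranges: [-2.96, 2.96], [-0.89, 2.26], [0.02, 2.5], [-1.34, 4.48], [0, 2.73], [-2.66, 2.66]. Speed limits (rad/s): [2.39, 2.39, 2.79, 3.14, 3.14, 3.14].

INTERFACE

Orientations are given as a 3x3 rotation matrix whose columns are the frame's x, y, z axes.
In Python, from rig import telemetry, cams, workorder, arm gives the robot as it stands. The module is installed in compiled form; this text tells all that it offers.
- The arm moves only by the shell command python3 -m handwheel 'ROWS' [OPENING] [FORCE]. ROWS is JSON, a list of rows, each a list of 6 numbers: the shift along the tool's x, y, z in mm, then the turn, a rotation vector about the tool's x, y, z in degrees. A call has 1 to 5 rows; each row shifts and turns the commanded pose from where the row before left it, along the tool's axes as they then stand; what a row does not reach is not made up. A row lasts 1/8 s, in which the tool goes at most 62.5 mm and 10.7 degrees, less where a joint would pass 70% of its speed; a pose out of reach is approached as far as the arm can. A call is refused whole if a number of a shift passes 62.5 or a number of a turn 10.7, either way. A call with a gripper value outside its range is refused whole. OPENING is the closure, from -1 (fully open) to 1 (shut), set as the call begins (- or left out, the last holds). The fingers move at their own pace and stop on an object; FORCE is the grip in N (left out, the last holds). Time passes only in rows, so rows that do not move let the fingers close. It gives the time, the measured TCP pose, the force and the opening at its end, in the units of the state.
- telemetry.get_state(): the state, without advancing time (a new reading comes with each control period).
- cams.get_image(name): name is "scene" or "top" or "wrist"; returns the picture (400x640x3 uint8, red, green, blue); there is no depth.
- cams.camera_params(name): a dict with "fx", "fy", "cx", "cy" (pixels), "extrinsics" (4x4, takes a point from world to camera coordinates). Camera axes: x right, y up, looking along -z (the intrinsics and any distortion apply to the point x, -y, -z); pixel columns grow to the right and rows downward; lengths in m; the calibration is good to about 2 mm. A picture is of the moment at which its call begins: read the wrist's pose just before it. camera_params takes no time and is no camera call; for the wrist camera it gives the pose at the moment of the call.
- workorder.job_done(): hands the job in, once; it reports no verdict.
Trained networks look in the newest picture that a camera, given by its name, has taken for a name from the list of things; names that differ only in an ending like _2 or _b are one class to them, and where a whole thing is asked for, a point or a joint stands for the part that bears it (a point fixed in the world has none). Each returns a list of dicts, best first, with "confidence" (0 to 1); they miss things now and then, are a little off and sometimes report something else, mostly with a low value. They report only what shows in the picture. A call takes as long as a camera call.
- cams.recognise(camera, thing): "bbox" ([left, top, width, height] in pixels, round what is visible of it).
- cams.spot_point(camera, thing): "uv" ([column, row] in pixels: a listed point, or the origin of a listed thing).
The state is a dict: "clock": time; "joint_pos": joint angles; "qd": joint speeds; "joint_efforts": joint torques, N m; "ee_pos": TCP position; "tcp_rot": TCP orientation; "ft_force": force on the tool from outside, world axes, zero at the start; "ft_torque": the same for the moment, N m; "finger_gap": finger opening in m.
Only numpy, scipy, OpenCV 4.12 (cv2) and the standard library are available. Lean on these libraries where they do the work, as an engineer would, in place of code of your own. Each camera call takes 0.05 s, during which the arm holds its last target. There are 200 camera calls.

## Working session

There is one attempt and no reset: what is moved stays moved. The work goes in short steps, Python scripts to look and compute and a shell command to move; the robot and the scene stay as the last step left them, time stands still between calls to the robot, and variables do not carry over. Pictures are saved under pics/ and viewed, about 8 in all and at most 12, crops included, and the job is handed in when it is done.

```bash
mkdir -p pics; cat > h.py <<'E'
import numpy as np, cv2
from rig import telemetry, cams, workorder, arm
def ray(p,uv):
    E=np.array(p["extrinsics"]);R=E[:3,:3];t=E[:3,3]
    d=np.array([(uv[0]-p["cx"])/p["fx"],-(uv[1]-p["cy"])/p["fy"],-1])
    return -R.T@t, R.T@d
def at_z(p,uv,z):
    o,d=ray(p,uv); return o+d*(z-o[2])/d[2]
def proj(p,X):
    E=np.array(p["extrinsics"]);c=E[:3,:3]@np.array(X)+E[:3,3]
    return np.array([p["cx"]+p["fx"]*c[0]/-c[2], p["cy"]-p["fy"]*c[1]/-c[2]])
def save(im,name): cv2.imwrite("pics/"+name,cv2.cvtColor(im,cv2.COLOR_RGB2BGR))
E
python3 - <<'E'
from h import *
np.set_printoptions(precision=4,suppress=True)
s=telemetry.get_state(); print(s["clock"],s["ee_pos"],s["tcp_rot"],s["finger_gap"],arm.grip_point_offset)
ims=[]
for c in ["top","scene"]:
    im=cams.get_image(c); p=cams.camera_params(c)
    print(c,{k:(v if k!="extrinsics" else -np.array(v)[:3,:3].T@np.array(v)[:3,3]) for k,v in p.items()})
    ims.append(im); save(im,c+"0.png")
    for t,z in [("rack_floor",.008),("rack",0),("tin_l1",.008),("new_tin",.028),("lazy_susan",0),("honey",.028)]:
        for r in cams.spot_point(c,t)[:6]: print(t,np.round(r["uv"],1),round(r["confidence"],2),at_z(p,r["uv"],z)[:2])
E
```

```text
0.0 [ 0.2433 -0.5478  0.2176] [[-0.0006  0.4058 -0.914 ]
 [ 0.0017 -0.914  -0.4058]
 [-1.     -0.0018 -0.0002]] 0.09251951481397544 0.0188
top {'fx': 386.0511814937657, 'fy': 386.0511814937657, 'cx': 311.3318596206648, 'cy': 198.85717613918172, 'extrinsics': array([0.5588, 0.0967, 0.9501])}
rack_floor [241.8 244.3] 0.7 [0.5532 0.2681]
rack [242.8 248.7] 0.69 [0.5425 0.2669]
tin_l1 [190.2 249.1] 0.74 [0.5414 0.3929]
tin_l1 [215.4 245.2] 0.57 [0.5509 0.3321]
new_tin [386.8 260.7] 0.82 [ 0.5156 -0.0787]
lazy_susan [367.8 237.4] 0.57 [ 0.5706 -0.0387]
honey [352.7 217.8] 0.9 [0.6168 0.0007]
scene {'fx': 408.15746240384743, 'fy': 408.15746240384743, 'cx': 320.5197777542013, 'cy': 199.26902576158983, 'extrinsics': array([ 0.0951, -0.3574,  0.5012])}
rack_floor [238.5 211.2] 0.79 [0.5472 0.2665]
rack [236.6 210.2] 0.79 [0.5543 0.283 ]
tin_l1 [219.8 197.9] 0.9 [0.5548 0.3427]
tin_l1 [238.2 213.3] 0.72 [0.5414 0.2605]
tin_l1 [206.8 189. ] 0.59 [0.5596 0.3992]
tin_l1 [310.3 196.3] 0.16 [0.6983 0.1904]
new_tin [356.1 283.7] 0.87 [ 0.5161 -0.0759]
lazy_susan [353.1 269.4] 0.76 [ 0.5676 -0.0327]
honey [350.3 236.8] 0.64 [0.6128 0.0096]
honey [206.9 187.2] 0.18 [0.5459 0.3752]
```

View pics/top0.png

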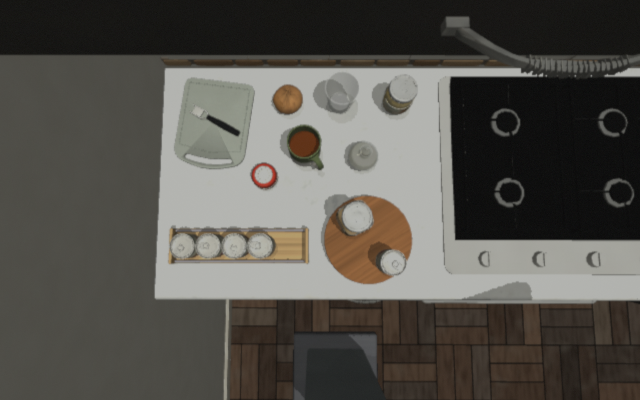

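View pics/scene0.png

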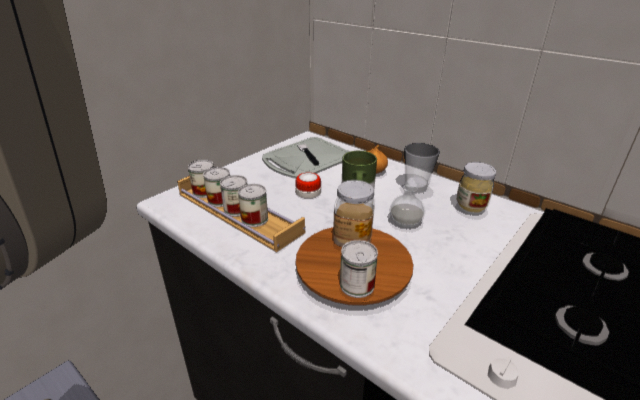

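Both pictures show the tins pushed to the rack's left (+y) end. In the top view the rack spans about (170–308, 228–263), with tin lids at (183/208/234/260, 245). The new tin is at (392,262), the jar at (357,217) and the disc centre near (368,239). The free space is at the −y end, so I'll square the tool, move over the rack and look with the wrist camera.

```bash
python3 -m handwheel '[[0,0,0,-9.4,0,0],[0,0,0,-9.4,0,0],[0,0,0,-9.4,0,0],[0,0,0,-9.4,0,0]]' -1 15 >/dev/null
python3 -m handwheel '[[0,0,0,-9.4,0,0],[0,0,0,-9.4,0,0],[0,0,0,-9.5,0,0]]'
python3 -m handwheel '[[-2,20,-53,0,0,0],[-2,20,-53,0,0,0],[-2,20,-53,0,0,0],[-2,20,-53,0,0,0],[-2,20,-53,0,0,0]]'
python3 -m handwheel '[[-2,20,-53,0,0,0],[-2,20,-53,0,0,0],[-2,20,-53,0,0,0],[-2,20,-53,0,0,0],[-2,20,-53,0,0,0]]'
python3 -m handwheel '[[-2,20,-53,0,0,0],[-2,20,-53,0,0,0],[-2,20,-53,0,0,0],[-2,20,-53,0,0,0],[-2,20,-53,0,0,0]]'
python3 -m handwheel '[[0,0,0,0,0,0],[0,0,0,0,0,0]]'
python3 - <<'E'
from h import *
np.set_printoptions(precision=4,suppress=True)
s=telemetry.get_state(); print(s["clock"],s["ee_pos"],s["tcp_rot"],s["ft_force"])
p=cams.camera_params("wrist"); im=cams.get_image("wrist"); save(im,"w1.png"); print(p)
for t,z in [("rack_floor",.008),("tin_l1",.008)]:
    for r in cams.spot_point("wrist",t)[:6]: print(t,np.round(r["uv"],1),round(r["confidence"],2),at_z(p,r["uv"],z)[:2])
for t in ["rack","tin_l1"]:
    for r in cams.recognise("wrist",t)[:6]: print(t,np.round(r["bbox"],1),round(r["confidence"],2))
E
```

```text
clock: 1.58
ee_pos: [0.2435, -0.5484, 0.2187]
tcp_rot: [[0.0, 1.0, 0.003], [-0.0, 0.003, -1.0], [-1.0, 0.0, 0.0]]
ft_force: [0.2, -0.5, 0.9]
finger_gap: 0.0927
clock: 2.2
ee_pos: [0.3446, -0.2821, 0.2289]
tcp_rot: [[0.001, 1.0, -0.003], [-0.0, -0.003, -1.0], [-1.0, 0.001, 0.0]]
ft_force: [1.7, 1.1, 0.1]
finger_gap: 0.0932
clock: 2.82
ee_pos: [0.4455, -0.0171, 0.2391]
tcp_rot: [[0.001, 1.0, -0.003], [-0.0, -0.003, -1.0], [-1.0, 0.001, 0.0]]
ft_force: [0.7, -0.5, 0.7]
finger_gap: 0.093
clock: 3.45
ee_pos: [0.5462, 0.2477, 0.2489]
tcp_rot: [[0.001, 1.0, -0.003], [0.0, -0.003, -1.0], [-1.0, 0.001, -0.0]]
ft_force: [0.7, -0.9, 0.3]
finger_gap: 0.0935
clock: 3.7
ee_pos: [0.5455, 0.2456, 0.2483]
tcp_rot: [[-0.001, 1.0, -0.002], [-0.001, -0.002, -1.0], [-1.0, -0.001, 0.001]]
ft_force: [-0.0, 0.1, -0.5]
finger_gap: 0.0927
3.7 [0.5455 0.2456 0.2483] [[-0.0006  1.     -0.0022]
 [-0.0006 -0.0022 -1.    ]
 [-1.     -0.0006  0.0006]] [-0.0145  0.0696 -0.4937]
{'fx': 322.476793199818, 'fy': 322.476793199818, 'cx': 316.50147423847255, 'cy': 198.315107437169, 'extrinsics': array([[ 1.    , -0.0011, -0.0016, -0.545 ],
       [ 0.0006,  0.9589, -0.2836, -0.1939],
       [ 0.0019,  0.2836,  0.9589, -0.491 ],
       [ 0.    ,  0.    ,  0.    ,  1.    ]])}
tin_l1 [318.6  95.5] 0.83 [0.5479 0.3331]
tin_l1 [321.3  42. ] 0.58 [0.551  0.3918]
rack [283.1   1.2  74.8 274.9] 0.94
rack [278.7 365.2  32.4  34.8] 0.22
tin_l1 [292.9   1.7  57.4  64.4] 0.81
tin_l1 [292.3  64.2  60.2  61.2] 0.65
```

View pics/w1.png

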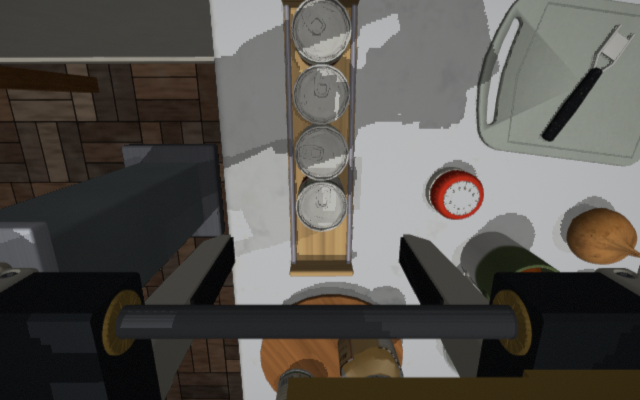

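Wrist view: the four lids run down the rack at about (322,29), (321,94), (321,153) and (322,206). The near cheek is at rows 262–275, the rack walls at columns ≈290 and ≈355, and the row is almost parallel to y.

```bash
python3 - <<'E'
from h import *
np.set_printoptions(precision=4,suppress=True)
p=cams.camera_params("wrist"); g=cv2.cvtColor(cv2.imread("pics/w1.png"),cv2.COLOR_BGR2GRAY)
for uv in [(322,29),(321,94),(321,153),(322,206)]: print("lid",at_z(p,uv,.08))
c=cv2.HoughCircles(cv2.medianBlur(g[:240,270:375],3),cv2.HOUGH_GRADIENT,1,35,param1=120,param2=14,minRadius=22,maxRadius=32)
for x in sorted(c[0][:8],key=lambda a:a[1]): print("hough",x+[270,0,0],at_z(p,x[:2]+[270,0],.08))
for uv in [(291,262),(353,262),(291,275),(353,275)]: print("cheek",at_z(p,uv,.04))
for n,uv in [("railL",(289,100)),("railR",(354,100)),("railL",(294,240)),("railR",(350,240))]: print(n,at_z(p,uv,.019))
pt=cams.camera_params("top")
for uv in [(183,245),(208,245),(234,245),(260,245)]: print("top lid",at_z(pt,uv,.08))
for uv in [(169,245),(308.5,245)]: print("top end",at_z(pt,uv,.04))
b=cv2.resize(cv2.imread("pics/w1.png")[0:290,260:390],None,fx=2,fy=2)
a=cv2.resize(cv2.imread("pics/top0.png")[190:290,160:420],None,fx=2,fy=2,interpolation=cv2.INTER_CUBIC)
out=np.zeros((580,790,3),np.uint8); out[:,:260]=b; out[:200,270:790]=a; cv2.imwrite("pics/c1.png",out)
E
```

```text
lid [0.5516 0.3905 0.08  ]
lid [0.5507 0.3323 0.08  ]
lid [0.5507 0.2737 0.08  ]
lid [0.5519 0.2157 0.08  ]
hough [320.5  32.5  29.2] [0.5502 0.3875 0.08  ]
hough [322.5  95.5  29.2] [0.5522 0.3309 0.08  ]
hough [321.5 152.5  27. ] [0.5513 0.2743 0.08  ]
hough [317.5 205.5  22.4] [0.5469 0.2163 0.08  ]
cheek [0.5126 0.1271 0.04  ]
cheek [0.5927 0.1269 0.04  ]
cheek [0.5122 0.1083 0.04  ]
cheek [0.5932 0.108  0.04  ]
railL [0.5138 0.3273 0.019 ]
railR [0.5904 0.3271 0.019 ]
railL [0.5156 0.1486 0.019 ]
railR [0.5903 0.1484 0.019 ]
top lid [0.5518 0.3868 0.08  ]
top lid [0.5519 0.3307 0.08  ]
top lid [0.552  0.2725 0.08  ]
top lid [0.5522 0.2142 0.08  ]
top end [0.5514 0.433  0.04  ]
top end [0.5521 0.106  0.04  ]
```

View pics/c1.png

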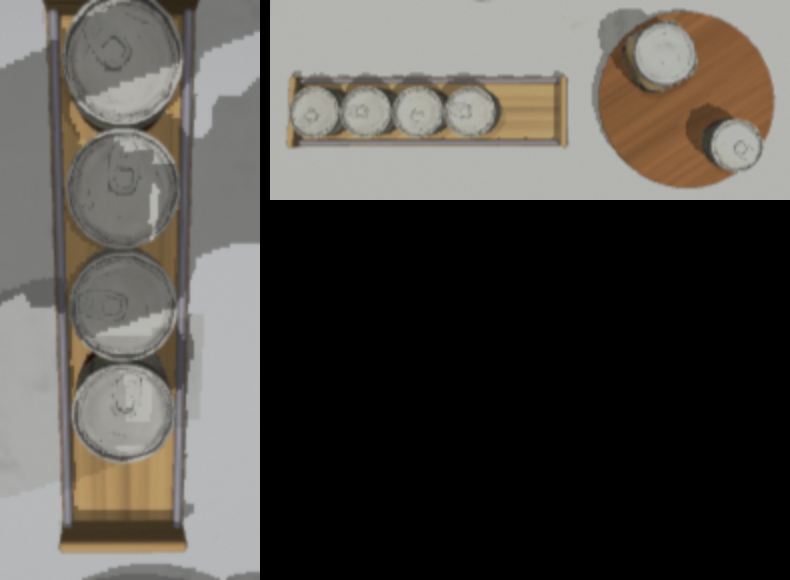

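The two cameras agree: lids at y ≈ 0.390/0.332/0.274/0.216, x ≈ 0.5515, rack centre y ≈ 0.269, yaw ≈ 0. There is about 73 mm free at the −y end. Next I grip r1 front and back and slide it about 68 mm towards −y, which pushes r2 along.

```bash
python3 -m handwheel '[[0,6,-28,0,0,0],[40,0,0,0,0,0],[40,0,0,0,0,0],[40,0,0,0,0,0],[40,0,0,0,0,0]]' -1 12
python3 -m handwheel '[[20,0,0,0,0,0],[20,0,0,0,0,0],[14,0,0,0,0,0],[0,0,0,0,0,0],[0,0,0,0,0,0]]'
```

```text
clock: 4.58
ee_pos: [0.552, 0.273, 0.088]
tcp_rot: [[0.001, 1.0, -0.004], [0.0, -0.004, -1.0], [-1.0, 0.001, -0.0]]
ft_force: [0.7, -0.9, -0.3]
finger_gap: 0.0928
clock: 5.2
ee_pos: [0.5526, 0.2741, 0.0358]
tcp_rot: [[0.002, 1.0, -0.003], [0.001, -0.003, -1.0], [-1.0, 0.002, -0.001]]
ft_force: [-0.0, 0.9, 1.0]
finger_gap: 0.0931
```

```bash
python3 -m handwheel '[[0,0,0,0,0,0],[0,0,0,0,0,0],[0,0,0,0,0,0],[0,0,0,0,0,0],[0,0,0,0,0,0]]' 1 12
python3 -m handwheel '[[0,0,0,0,0,0],[0,0,0,0,0,0],[0,0,0,0,0,0]]'
```

```text
clock: 5.82
ee_pos: [0.5517, 0.2738, 0.0347]
tcp_rot: [[-0.0, 1.0, -0.003], [-0.0, -0.003, -1.0], [-1.0, -0.0, 0.0]]
ft_force: [-0.6, -0.4, 1.5]
finger_gap: 0.0575
clock: 6.2
ee_pos: [0.5517, 0.2738, 0.0347]
tcp_rot: [[-0.0, 1.0, -0.003], [-0.0, -0.003, -1.0], [-1.0, -0.0, 0.0]]
ft_force: [-1.8, -0.9, 3.4]
finger_gap: 0.057
```

```bash
python3 -m handwheel '[[0,0,5,0,0,0],[0,0,7,0,0,0],[0,0,7,0,0,0],[0,0,7,0,0,0],[0,0,7,0,0,0]]'
python3 -m handwheel '[[0,0,7,0,0,0],[0,0,7,0,0,0],[0,0,7,0,0,0],[0,0,5,0,0,0],[0,0,0,0,0,0]]'
python3 - <<'E'
from h import *
np.set_printoptions(precision=4,suppress=True)
p=cams.camera_params("wrist"); im=cams.get_image("wrist"); save(im,"w2.png")
t=cams.get_image("top"); save(t,"t2.png")
out=np.zeros((600,800,3),np.uint8); out[:400,:320]=im[:,170:490]; out[400:600,:520]=cv2.resize(t[190:290,160:420],None,fx=2,fy=2)
save(out,"c2.png")
E
```

```text
clock: 6.82
ee_pos: [0.5518, 0.2402, 0.0347]
tcp_rot: [[0.0, 1.0, -0.003], [0.0, -0.003, -1.0], [-1.0, 0.0, -0.0]]
ft_force: [0.2, 2.4, 2.0]
finger_gap: 0.057
clock: 7.45
ee_pos: [0.5517, 0.2139, 0.0347]
tcp_rot: [[-0.0, 1.0, -0.003], [-0.001, -0.003, -1.0], [-1.0, -0.0, 0.001]]
ft_force: [-1.5, -1.3, 3.8]
finger_gap: 0.0568
```

View pics/c2.png

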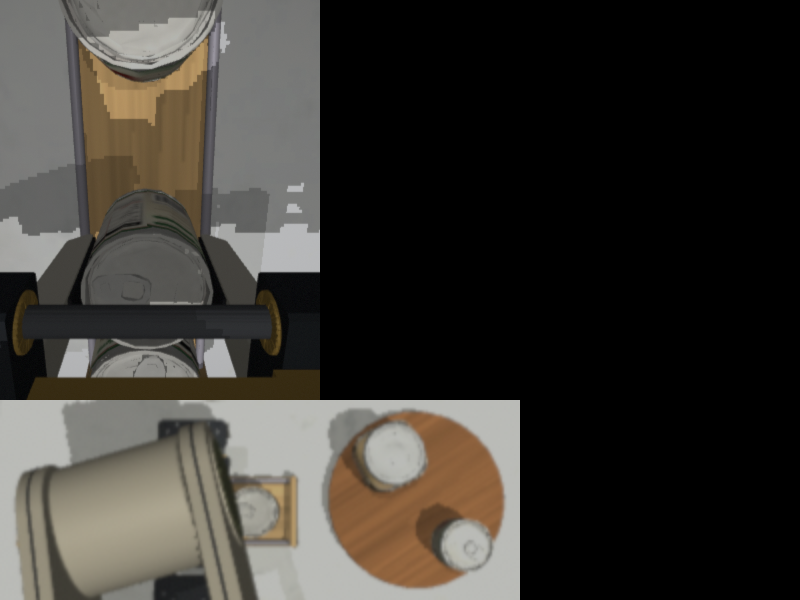

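Upright and sliding: r1 is now 60 mm along. r2's lid is near top-image column 288, so about 9 mm of free space is left. I'll go 7 mm more, then release and rise.

```bash
python3 -m handwheel '[[0,0,3,0,0,0],[0,0,4,0,0,0],[0,0,0,0,0,0],[0,0,0,0,0,0]]'
python3 -m handwheel '[[0,0,0,0,0,0],[0,0,0,0,0,0],[0,0,0,0,0,0],[0,0,0,0,0,0],[0,0,0,0,0,0]]' -1
python3 -m handwheel '[[-5,0,0,0,0,0],[-15,0,0,0,0,0],[-40,0,0,0,0,0],[-40,0,0,0,0,0],[-40,0,0,0,0,0]]'
python3 -m handwheel '[[-40,0,0,0,0,0],[-20,0,62,0,0,0],[0,0,62,0,0,0],[0,0,0,0,0,0],[0,0,0,0,0,0]]'
python3 - <<'E'
from h import *
np.set_printoptions(precision=4,suppress=True)
s=telemetry.get_state(); print(s["clock"],s["ee_pos"])
p=cams.camera_params("wrist"); im=cams.get_image("wrist"); save(im,"w3.png")
for r in cams.spot_point("wrist","new_tin")[:5]: print(np.round(r["uv"],1),round(r["confidence"],2),at_z(p,r["uv"],.008)[:2],at_z(p,r["uv"],.028)[:2])
for r in cams.recognise("wrist","tin_l1")[:5]: print(np.round(r["bbox"],1),round(r["confidence"],2))
E
```

```text
clock: 8.05
ee_pos: [0.5517, 0.2077, 0.0347]
tcp_rot: [[0.0, 1.0, -0.003], [-0.0, -0.003, -1.0], [-1.0, 0.0, 0.0]]
ft_force: [1.0, 1.0, 3.8]
finger_gap: 0.0573
clock: 8.68
ee_pos: [0.5516, 0.2077, 0.0346]
tcp_rot: [[-0.0, 1.0, -0.003], [-0.0, -0.003, -1.0], [-1.0, -0.0, 0.0]]
ft_force: [-0.5, 0.1, -0.7]
finger_gap: 0.0927
clock: 9.3
ee_pos: [0.5518, 0.2078, 0.1774]
tcp_rot: [[0.001, 1.0, -0.003], [0.0, -0.003, -1.0], [-1.0, 0.001, -0.0]]
ft_force: [-0.0, 0.6, -1.0]
finger_gap: 0.0928
clock: 9.93
ee_pos: [0.5514, 0.0863, 0.2348]
tcp_rot: [[0.001, 1.0, -0.004], [0.001, -0.004, -1.0], [-1.0, 0.001, -0.001]]
ft_force: [-0.1, 0.5, -0.6]
finger_gap: 0.0932
9.925 [0.5514 0.0863 0.2348]
[291.3 295. ] 0.66 [ 0.5159 -0.0913] [ 0.5177 -0.0782]
[332.2 211.2  85.2  93.9] 0.31
```

View pics/w3.png

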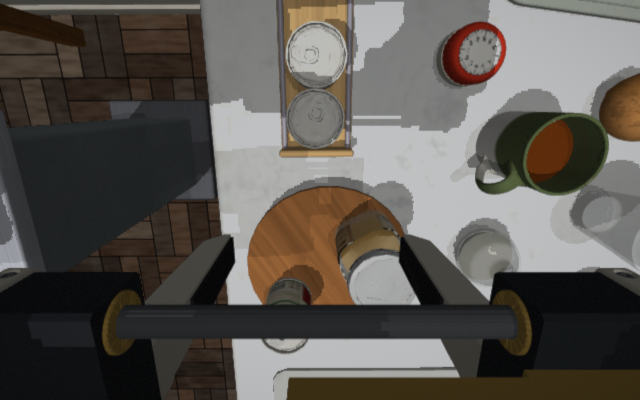

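The gap is open: r1 and r2 lids are at (316,53) and (315,118), both upright and just short of the cheek at row ≈152. The new tin shows at (288,300) and the jar at (380,275). Next I go above the new tin with the jaws tangential to the disc and the jar clear.

```bash
python3 -m handwheel '[[0,-12,55,0,0,0],[0,-12,55,0,0,0],[0,-11,54,0,0,0]]' 
python3 -m handwheel '[[0,0,0,10.3,0,0],[0,0,0,10.3,0,0],[0,0,0,10.3,0,0],[0,0,0,10.3,0,0],[0,0,0,10.3,0,0]]' >/dev/null
python3 -m handwheel '[[0,0,0,0,0,0],[0,0,0,0,0,0]]' 
python3 - <<'E'
from h import *
np.set_printoptions(precision=4,suppress=True)
p=cams.camera_params("wrist"); im=cams.get_image("wrist"); save(im,"w4.png")
for t,z in [("new_tin",.028),("honey",.028),("lazy_susan",0)]:
  for r in cams.spot_point("wrist",t)[:3]: print(t,np.round(r["uv"],1),round(r["confidence"],2),at_z(p,r["uv"],z)[:2])
pt=cams.camera_params("top"); print("top lid",at_z(pt,(392.5,262.3),.1))
s=telemetry.get_state()
print("expected lid px",proj(p,(.5165,-.0778,.1)),"TCP-down px",proj(p,(*s["ee_pos"][:2],.1)))
for r in cams.recognise("wrist","new_tin")[:3]: print(r)
E
```

```text
clock: 10.45
ee_pos: [0.5155, -0.0777, 0.2338]
tcp_rot: [[-0.0, 1.0, -0.0], [0.0, -0.0, -1.0], [-1.0, -0.0, -0.0]]
ft_force: [1.0, 0.2, 0.9]
finger_gap: 0.0929
clock: 11.32
ee_pos: [0.5159, -0.077, 0.2337]
tcp_rot: [[-0.0, 0.624, -0.781], [0.0, -0.781, -0.624], [-1.0, -0.0, 0.0]]
ft_force: [-0.5, -0.2, -0.9]
finger_gap: 0.0931
new_tin [319.7 167.7] 0.71 [ 0.5231 -0.076 ]
honey [315.2  56. ] 0.79 [0.6141 0.0035]
lazy_susan [313.  116.9] 0.84 [ 0.5623 -0.0343]
top lid [ 0.5156 -0.0774  0.1   ]
expected lid px [317.5428 188.5594] TCP-down px [316.8651 188.897 ]
{'bbox': [290.9, 148.0, 52.1, 74.4], 'confidence': 0.88}
```

View pics/w4.png

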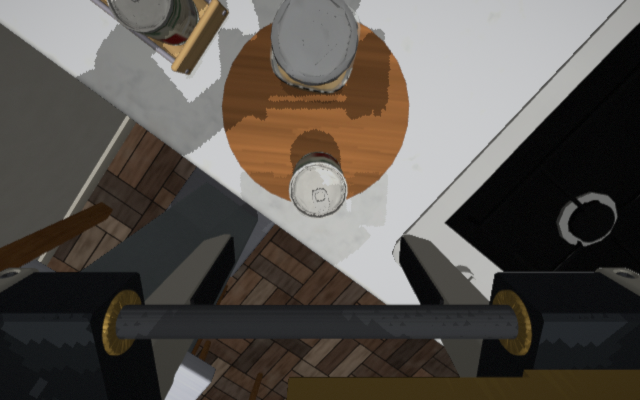

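The new tin's lid is at (318,190), against an expected (317,189) under the tool, so it is centred to about 1 mm. The jar, at (314,40), is clear along the tool's z axis. I'll go down and grip.

```bash
python3 -m handwheel '[[45,0,0,0,0,0],[45,0,0,0,0,0],[40,0,0,0,0,0],[25,0,0,0,0,0],[15,0,0,0,0,0]]'
python3 -m handwheel '[[0,0,0,0,0,0],[0,0,0,0,0,0],[0,0,0,0,0,0],[0,0,0,0,0,0],[0,0,0,0,0,0]]' 1 20
python3 -m handwheel '[[0,0,0,0,0,0],[0,0,0,0,0,0],[0,0,0,0,0,0]]'
```

```text
clock: 12.2
ee_pos: [0.515, -0.0775, 0.0623]
tcp_rot: [[-0.002, 0.621, -0.784], [0.0, -0.784, -0.621], [-1.0, -0.002, 0.001]]
ft_force: [0.5, -0.3, -0.0]
finger_gap: 0.0929
clock: 12.82
ee_pos: [0.5165, -0.0778, 0.0647]
tcp_rot: [[0.001, 0.62, -0.784], [-0.0, -0.784, -0.62], [-1.0, 0.001, -0.001]]
ft_force: [-0.2, 0.2, 4.2]
finger_gap: 0.0572
clock: 13.2
ee_pos: [0.5165, -0.0778, 0.0647]
tcp_rot: [[0.001, 0.62, -0.784], [-0.0, -0.784, -0.62], [-1.0, 0.001, -0.001]]
ft_force: [-0.4, 0.1, 6.0]
finger_gap: 0.0571
```

```bash
python3 -m handwheel '[[-5,0,0,0,0,0],[-15,0,0,0,0,0],[-30,0,0,0,0,0],[-40,0,0,0,0,0],[-40,0,0,0,0,0]]'
python3 -m handwheel '[[-10,0,0,-10.3,0,0],[0,0,0,-10.3,0,0],[0,0,0,-10.3,0,0],[0,0,0,-10.3,0,0],[0,0,0,-10.3,0,0]]'
python3 - <<'E'
from h import *
np.set_printoptions(precision=4,suppress=True)
p=cams.camera_params("wrist"); im=cams.get_image("wrist"); save(im,"w5.png")
print(telemetry.get_state()["finger_gap"])
pt=cams.camera_params("top"); t=cams.get_image("top"); save(t,"t5.png")
for r in cams.spot_point("top","tin_l1")[:5]: print(np.round(r["uv"],1),round(r["confidence"],2),at_z(pt,r["uv"],.008)[:2])
out=np.zeros((600,800,3),np.uint8); out[:300,:480]=cv2.resize(im,(480,300)); out[300:600,:720]=cv2.resize(t[205:280,160:340],(720,300),interpolation=cv2.INTER_CUBIC)
save(out,"c5.png")
E
```

```text
clock: 13.82
ee_pos: [0.5155, -0.0775, 0.1957]
tcp_rot: [[-0.0, 0.62, -0.784], [0.0, -0.784, -0.62], [-1.0, -0.0, 0.0]]
ft_force: [0.8, -0.3, -1.5]
finger_gap: 0.0568
clock: 14.45
ee_pos: [0.5157, -0.0776, 0.2046]
tcp_rot: [[0.0, 1.0, 0.003], [-0.0, 0.003, -1.0], [-1.0, 0.0, 0.0]]
ft_force: [-0.2, 0.3, -1.3]
finger_gap: 0.0569
0.05711860993638695
[188.8 248.3] 0.72 [0.5433 0.3964]
[216.2 243.2] 0.64 [0.5557 0.3303]
[359.5 156.2] 0.49 [ 0.7713 -0.0198]
```

View pics/c5.png

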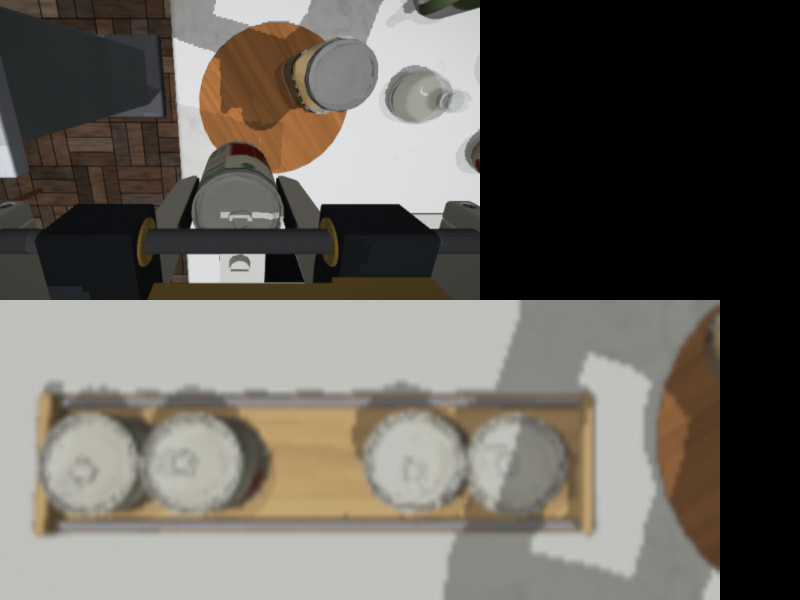

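The tin is gripped upright and the jar is still standing. In the rack, the l1 and r1 lids are at top-view columns ≈208.5 and ≈263.5. The gap is about 67 mm, centred at y ≈ 0.270. I'll carry the tin there.

```bash
python3 -m handwheel '[[0,6,-30,0,0,0],[0,6,-55,0,0,0],[0,6,-55,0,0,0],[0,6,-55,0,0,0],[0,6,-55,0,0,0]]'
python3 -m handwheel '[[0,6,-55,0,0,0],[0,0,-30,0,0,0],[0,0,-13,0,0,0],[0,0,0,0,0,0],[0,0,0,0,0,0]]'
python3 - <<'E'
from h import *
np.set_printoptions(precision=4,suppress=True)
s=telemetry.get_state()
p=cams.camera_params("wrist"); im=cams.get_image("wrist"); save(im,"w6.png")
print(s["ee_pos"],s["finger_gap"])
for y in (.332,.270,.2077): print(proj(p,(.5517,y,.08)))
E
```

```text
clock: 15.22
ee_pos: [0.5465, 0.1741, 0.2043]
tcp_rot: [[0.001, 1.0, -0.008], [0.0, -0.008, -1.0], [-1.0, 0.001, -0.0]]
ft_force: [0.6, -0.1, -1.7]
finger_gap: 0.0572
clock: 15.85
ee_pos: [0.553, 0.2689, 0.2039]
tcp_rot: [[0.0, 1.0, -0.005], [-0.001, -0.005, -1.0], [-1.0, 0.0, 0.001]]
ft_force: [-0.4, 0.5, -1.6]
finger_gap: 0.0569
[0.553  0.2689 0.2039] 0.056892556340391205
[314.7064 121.8556]
[315.0672 190.0776]
[315.3895 251.0432]
```

View pics/w6.png

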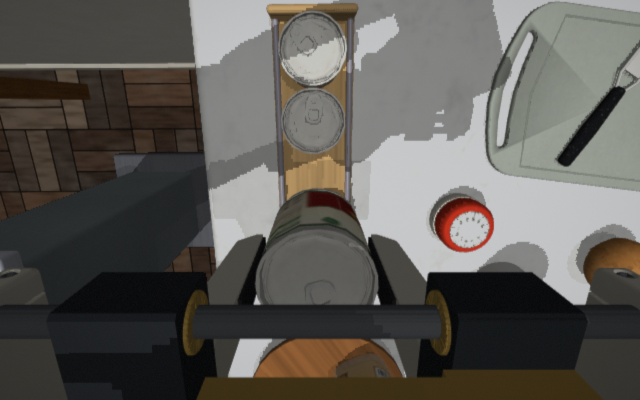

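The l1 lid is seen at (313,121), against a prediction of (315,122), so the placing target holds. I'll lower in stages and watch the force.

```bash
python3 -m handwheel '[[25,-1,-1,0,0,0],[30,0,0,0,0,0],[20,0,0,0,0,0],[0,0,0,0,0,0],[0,0,0,0,0,0]]'
python3 -m handwheel '[[10,0,0,0,0,0],[10,0,0,0,0,0],[10,0,0,0,0,0],[0,0,0,0,0,0],[0,0,0,0,0,0]]'
```

```text
clock: 16.52
ee_pos: [0.5526, 0.2712, 0.1301]
tcp_rot: [[0.002, 1.0, -0.003], [0.001, -0.003, -1.0], [-1.0, 0.002, -0.001]]
ft_force: [0.1, 0.2, -2.0]
finger_gap: 0.0568
clock: 17.15
ee_pos: [0.5518, 0.2713, 0.0988]
tcp_rot: [[-0.0, 1.0, -0.003], [-0.0, -0.003, -1.0], [-1.0, -0.0, 0.0]]
ft_force: [0.3, -0.7, -1.9]
finger_gap: 0.0572
```

```bash
python3 -m handwheel '[[12,0,0,0,0,0],[12,0,0,0,0,0],[12,0,0,0,0,0],[9,0,0,0,0,0],[0,0,0,0,0,0]]'
python3 -m handwheel '[[3,0,0,0,0,0],[2,0,0,0,0,0],[1,0,0,0,0,0],[0,0,0,0,0,0]]'
python3 -m handwheel '[[1,0,0,0,0,0],[1,0,0,0,0,0],[0,0,0,0,0,0],[0,0,0,0,0,0]]'
```

```text
clock: 17.77
ee_pos: [0.5509, 0.2709, 0.0524]
tcp_rot: [[-0.002, 1.0, -0.003], [-0.001, -0.003, -1.0], [-1.0, -0.002, 0.001]]
ft_force: [-0.4, 1.4, -1.9]
finger_gap: 0.0573
clock: 18.27
ee_pos: [0.5518, 0.2713, 0.0479]
tcp_rot: [[0.0, 1.0, -0.003], [0.0, -0.003, -1.0], [-1.0, 0.0, -0.0]]
ft_force: [0.1, -0.8, -1.6]
finger_gap: 0.057
clock: 18.77
ee_pos: [0.5518, 0.2713, 0.0458]
tcp_rot: [[-0.0, 1.0, -0.003], [0.0, -0.003, -1.0], [-1.0, -0.0, -0.0]]
ft_force: [-0.6, 0.2, -1.7]
finger_gap: 0.0571
```

```bash
python3 -m handwheel '[[0.5,0,0,0,0,0],[0.5,0,0,0,0,0],[0,0,0,0,0,0],[0,0,0,0,0,0]]'
python3 -m handwheel '[[0.5,0,0,0,0,0],[0,0,0,0,0,0],[0,0,0,0,0,0]]'
```

```text
clock: 19.27
ee_pos: [0.5518, 0.2713, 0.0448]
tcp_rot: [[0.0, 1.0, -0.003], [0.0, -0.003, -1.0], [-1.0, 0.0, -0.0]]
ft_force: [0.5, -0.6, -2.3]
finger_gap: 0.0569
clock: 19.65
ee_pos: [0.5519, 0.2713, 0.0448]
tcp_rot: [[0.0, 1.0, -0.003], [0.0, -0.003, -1.0], [-1.0, 0.0, -0.0]]
ft_force: [-3.9, -1.6, 5.1]
finger_gap: 0.057
```

Contact: the force rose by about 7 N and the TCP stopped at z = 0.0448, where 0.0447 was predicted. I'll release, rise and check.

```bash
python3 -m handwheel '[[0,0,0,0,0,0],[0,0,0,0,0,0],[0,0,0,0,0,0],[0,0,0,0,0,0],[0,0,0,0,0,0]]' -1
python3 -m handwheel '[[-5,0,0,0,0,0],[-15,0,0,0,0,0],[-40,0,0,0,0,0],[-40,0,0,0,0,0],[-40,0,0,0,0,0]]'
python3 -m handwheel '[[-40,0,0,0,0,0],[-20,-10,55,0,0,0],[0,-10,55,0,0,0],[0,-10,55,0,0,0],[0,-10,55,0,0,0]]'
python3 -m handwheel '[[0,-10,55,0,0,0],[0,-10,40,0,0,0],[0,0,0,0,0,0],[0,0,0,0,0,0]]'
python3 - <<'E'
from h import *
np.set_printoptions(precision=4,suppress=True)
im=cams.get_image("scene"); t=cams.get_image("top"); save(t,"t7.png")
out=np.zeros((600,800,3),np.uint8); out[:350,:560]=im[120:295,160:440].repeat(2,0).repeat(2,1); out[352:,:]=cv2.resize(t[180:280,160:480],(800,250),interpolation=cv2.INTER_CUBIC)[:248]
save(out,"c7.png")
E
```

```text
clock: 20.27
ee_pos: [0.5518, 0.2713, 0.0443]
tcp_rot: [[0.0, 1.0, -0.003], [0.0, -0.003, -1.0], [-1.0, 0.0, -0.0]]
ft_force: [-0.9, 0.6, 0.3]
finger_gap: 0.0927
clock: 20.9
ee_pos: [0.552, 0.2713, 0.1871]
tcp_rot: [[0.001, 1.0, -0.003], [0.001, -0.003, -1.0], [-1.0, 0.001, -0.001]]
ft_force: [-0.0, 0.6, 0.8]
finger_gap: 0.0932
clock: 21.52
ee_pos: [0.5109, 0.0498, 0.246]
tcp_rot: [[0.002, 1.0, -0.002], [-0.0, -0.002, -1.0], [-1.0, 0.002, 0.0]]
ft_force: [-0.1, 0.9, 0.2]
finger_gap: 0.0935
clock: 22.02
ee_pos: [0.4912, -0.0432, 0.2453]
tcp_rot: [[0.001, 1.0, -0.003], [0.0, -0.003, -1.0], [-1.0, 0.001, -0.0]]
ft_force: [-0.3, -0.0, -0.0]
finger_gap: 0.0928
```

View pics/c7.png

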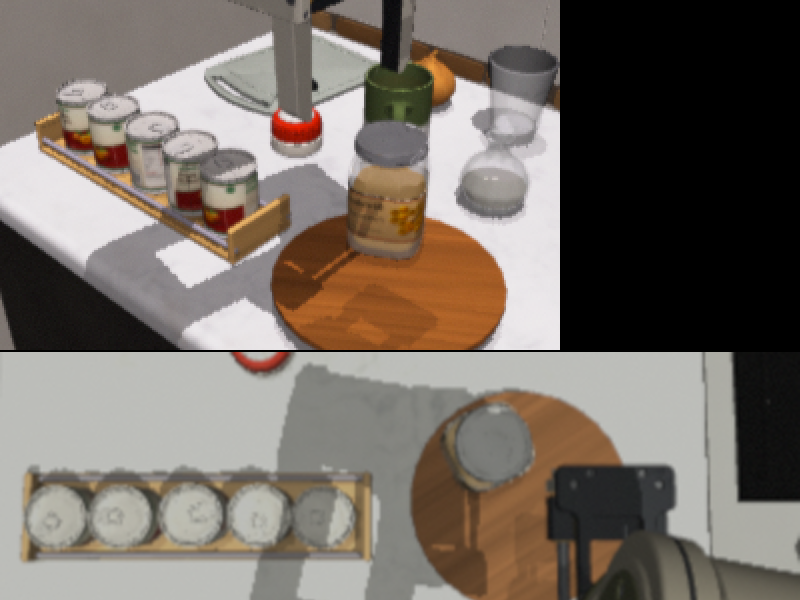

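Five tins stand upright in one row in the rack, the new one in the middle with small gaps. In the top crop the lids are at x ≈ 57/122/192/259/324. The jar stands on the disc, the bystanders are untouched and the arm is clear of everything, so I'm handing in.

```bash
python3 -c "
from rig import workorder; print(workorder.job_done())"
```

```text
the job is handed in; nothing more can be done
None
```

The new tin now stands upright in the middle of the rack, with two tins on either side. I handed the job in at about 22 s of the 64 s allowed.

- **Making room:** I gripped `tin_r1` front and back and slid it 66 mm towards −y along the rack floor, which pushed `tin_r2` along. The gap came to about 67 mm.
- **Placing:** I lifted the new tin off the lazy Susan and lowered it into the gap. I held it until it touched the floor, where the force rose about 7 N at the predicted height, then let go and backed away.
- **Last checks:** The final scene and top pictures show all five tins upright in the rack, with small gaps either side of the new one. The jar is standing on the lazy Susan. The timer, mug and cruet look untouched, and the arm is clear of everything. The force readings I saw stayed below 7 N.
- **Disagreements:** The top camera read about 1–2 mm lower in y than the wrist camera and the arm. I used the wrist and arm values, and the clearance of about 5 mm each side covered the difference.

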